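Hold a washed splash-guard panel in its hinge for the pin

TASK

The two splash-guard panels have been washed and stand in the wire drying rack. Take the one whose single wide hinge knuckle fits between the two knuckles on the guard's foot, set it upright in the foot so that its knuckle sits gently home in the saddle and the holes line up for the hinge pin, and keep holding it there: finish with the panel still in the gripper, do not let go. Leave the pin where it is, started in the one knuckle, and leave the other panel, the beaker, the brown bottle and the petri dish alone.

Things in the scene. Friction and masses are not known exactly. Their poses are not given: they have to be found in the camera images.
- panel_a_rail (a point): the panel to take: clear plastic sheet 160 wide x 77 tall x 6 thick, with an aluminium top rail 130 wide x 16 thick x 18 tall and one hinge knuckle 40 wide in the middle of its lower edge. This point is the centre of the top rail, where to grip it (across its 16 mm thickness). Axes: x across the thickness, y along the rail and hinge axis, z up. The same front and back. Mass about 0.22 kg; the sheet's lower edge is 82 below this point, the knuckle's underside 104 below
- panel_a_bore (a point): centre of that panel's knuckle bore, 95 mm straight below the rail's centre; same axes. The knuckle is a tube along y, 40 long, 18 outside diameter, 8.5 bore; a steel strap 40 wide and 11 thick joins it to the sheet from 8 to 41 above the bore
- panel_b_rail (a point): the other panel, same sheet and rail, but with two narrow knuckles 18 wide, 66 apart between centres: it does not fit this foot and stays in the rack. Centre of its top rail
- rack: wire drying rack, fixed, 162 (x) x 180 (y) x 95 tall; origin on the bench under its centre. A panel stands upright in each of two places, at x = -45 and +45 mm in the rack's frame, knuckles down, its plane along the rack's y; either panel may be in either place. Sheet edges rest on wires at 45 mm above the bench; wire prongs up to 95 mm hold the sheet loosely (gap 9.4 mm), so a panel is drawn straight up by at least 55 mm to come clear
- jamb: foot of the splash guard, fixed: grey slab 110 (x) x 210 (y) x 20 tall with an aluminium jamb block on it; origin on the bench under its centre, y along the hinge axis
- jamb_bore (a point): middle of the hinge axis on the foot, 54 mm above the bench; axes as the foot's, y along the hinge axis. Two fixed knuckles (18 diameter, 8.5 bore, 22 long) leave a gap of 46 mm centred here. Between them a V saddle at 45 degrees, open upward, 21 wide at its mouth: a knuckle lowered into it comes to rest with its bore on this axis
- pin_head (a point): end of the head (12 diameter) of the 6 mm steel hinge pin, which sticks out of the foot's +y knuckle, 129 mm from the middle along +y at hinge-axis height; its nose ends just short of the gap
- pin (a joint): how far the pin has been pushed in from its started place (m): 0 as found, grows towards the other knuckle; it slides with about 2 N of friction
- beaker: glass beaker, 55 diameter x 68 tall, origin at its underside
- reagent_amber: brown reagent bottle, 54 diameter x 108 tall, origin at its underside
- petri_dish: petri dish, 62 diameter x 13 tall, origin at its underside

How it is judged (in metres and radians):
On the way:
1. the panel with the single wide knuckle is lifted clear of the rack in the gripper (height (world z) of panel_a_bore above 0.1 m and contact force between the fingers and panel_a above 0.5 N), for 0.2 s.
At the end, for the whole second after the job is handed in: the wide-knuckle panel is held in the gripper (over 1 N), at rest, upright within 0.15 rad, its bore within 2.5 mm of the foot's hinge axis across and in height, within 6 mm along it and parallel within 0.08 rad; the pin still as started (within 6 mm) (x of panel_a_bore in the frame of jamb_bore between -0.0025 and 0.0025 m and z of panel_a_bore in the frame of jamb_bore between -0.0025 and 0.0025 m and y of panel_a_bore in the frame of jamb_bore between -0.006 and 0.006 m and angle between the y axis of panel_a_bore and the y axis of jamb_bore, either way round below 0.08 rad and angle between panel_a_bore's own z axis and vertical below 0.15 rad and linear speed of panel_a below 0.02 m/s and contact force between the fingers and panel_a above 1 N and value of joint pin below 0.006 m); the arm keeps its last pose, push and grip.
It fails at once if the panel is rammed into the foot (more than 60 N) (contact force between panel_a and jamb above 60 N).
It fails at once if the hinge pin is pushed in (value of joint pin above 0.006 m).
It fails at once if the other panel is pulled about in the rack or taken out (distance of panel_b_rail from where it was at the start of the episode above 0.03 m).
It fails at once if the beaker, the brown bottle or the petri dish is disturbed (distance of any of beaker, reagent_amber, petri_dish from where it was at the start of the episode above 0.03 m).
It also fails if it takes over 38 s, if anything falls off the work surface, if the arm or the gripper's body presses on something with over 40 N, if the wrist force passes 120 N, or if a joint passes its speed limit or range.

ROBOT

A 6-joint arm with a two-finger parallel gripper is mounted at the origin on a cart in front of the work surface, level with it; the furniture and walls round the work are solid. World frame = base frame: x ahead of the robot, y to its left, z up, the work surface at z = 0. Lengths are in m, angles in degrees, forces in N, time in s.
With the tool pointing down it reaches from about 0.325 to 0.85 m from the base axis. Payload 15.5 kg.
Tool frame: the origin (TCP) lies at the very end of the fingers, on their centre line; the grasp point (between the pads) lies arm.grip_depth behind it (arm.grip_depth is the distance from the TCP to the grasp point, in m); z points along the fingers, y is the direction in which the jaws open and shut (so a half turn about z gives the same grasp; the last joint's range is limited). The gripper opens to 91 mm and grips with 3 to 60 N. Pads are 32 mm wide; open, the fingers measure 118 mm over their backs; the gripper's body (76 mm by 178 mm) begins 60 mm behind the grasp point.
Start: joints at [-72.221, 28.281, 77.091, -0, 74.628, -5.472], TCP at [0.247, -0.574, 0.214] pointing down, gripper open.
Joint ranges: [-166.48, 166.48], [-47.26, 123.95], [12.59, 153.08], [-70.14, 250.14], [6.76, 159.57], [-176.63, 176.63]. Speed limits (degrees/s): [108.29, 108.29, 147.25, 172.46, 172.46, 172.46].

INTERFACE

Orientations are given as a 3x3 rotation matrix whose columns are the frame's x, y, z axes.
In Python, from rig import arm gives the robot as it stands. Calls block until the motion is done:
- arm.move_to(position, orientation): joint-space move of the TCP to a pose.
- arm.move_l(position, orientation=None, feed=0.15): straight line of the TCP; orientation=None keeps the orientation; feed is the mean speed in m/s.
- arm.move_joints(angles): joint-space move.
- arm.grip(opening): finger opening in m; the grip force is fixed at half the most; returns when the fingers have stopped.
- arm.sleep(seconds).
- arm.solve_ik(position, orientation): joint angles nearest the present ones, or None.
- arm.snapshot(name): name is "scene" or "top" or "wrist"; returns the picture (480x640x3 uint8, red, green, blue); there is no depth.
- arm.get_calibration(name): a dict with "intrinsics" (3x3 intrinsics, pixels), "cam_to_world" (4x4, takes a point from camera to world coordinates). Camera axes: x right, y down, z forward; pixel columns grow to the right and rows downward; lengths in m; the calibration is good to about 2 mm. A picture is of the moment at which its call begins: read the wrist's pose just before it. get_calibration takes no time and is no camera call; for the wrist camera it gives the pose at the moment of the call.
A pose or a line that the arm cannot do raises arm.Unreachable and nothing moves.
- arm.sign_off(): hands the job in, once; it reports no verdict.
Readings, each from a call of its own:
- arm.current_t(): time.
- arm.current_joint_positions(): joint angles.
- arm.current_dq(): joint speeds.
- arm.current_tau(): joint torques, N m.
- arm.current_ee_pos(): TCP position.
- arm.current_tool_rot(): TCP orientation.
- arm.current_force(): force on the tool from outside, world axes, zero at the start.
- arm.current_torque(): the same for the moment, N m.
- arm.current_width(): finger opening in m.
Only numpy, scipy, OpenCV 4.12 (cv2) and the standard library are available. Lean on these libraries where they do the work, as an engineer would, in place of code of your own. Each camera call takes 0.05 s, during which the arm holds its last target.

## Working session

There is one attempt and no reset: what is moved stays moved. The work goes in short steps, each a Python script; the robot and the scene stay as the last script left them, time stands still between calls to the robot, and variables do not carry over. Pictures are saved under pics/ and viewed, and the job is handed in when it is done.

```bash
mkdir -p pics; ls
python3 - <<'E'
from rig import arm
import cv2, numpy as np
for n in ["scene","top","wrist"]:
    c=arm.get_calibration(n); im=arm.snapshot(n)
    cv2.imwrite(f"pics/{n}0.png",im[:,:,::-1]); print(n,np.round(c["intrinsics"],1).tolist(),np.round(c["cam_to_world"],4).tolist())
print(arm.grip_depth,arm.current_t(),arm.current_tool_rot(),arm.current_force())
E
```

```text
pics
scene [[609.9, 0.0, 319.1], [0.0, 609.9, 252.9], [0.0, 0.0, 1.0]] [[-0.8879, -0.2124, 0.4081, 0.1446], [-0.46, 0.4235, -0.7804, 0.8336], [-0.007, -0.8806, -0.4738, 0.5991], [0.0, 0.0, 0.0, 1.0]]
top [[501.7, 0.0, 319.4], [0.0, 501.7, 246.2], [0.0, 0.0, 1.0]] [[0.0194, -0.9871, 0.1591, 0.4186], [-0.9998, -0.0199, -0.0012, 0.0064], [0.0043, -0.1591, -0.9873, 0.9601], [0.0, 0.0, 0.0, 1.0]]
wrist [[372.9, 0.0, 317.2], [0.0, 372.9, 239.4], [0.0, 0.0, 1.0]] [[0.3951, -0.8832, -0.2525, 0.3181], [-0.9186, -0.3802, -0.1075, -0.5436], [-0.001, 0.2745, -0.9616, 0.3835], [0.0, 0.0, 0.0, 1.0]]
0.0188 0.15 [[ 9.18801171e-01  3.94720561e-01 -2.94447937e-04]
 [ 3.94720663e-01 -9.18800745e-01  8.88168884e-04]
 [ 8.00395362e-05 -9.32275296e-04 -9.99999562e-01]] [-0.42587046 -0.40894379 -1.18888655]
```

View pics/scene0.png

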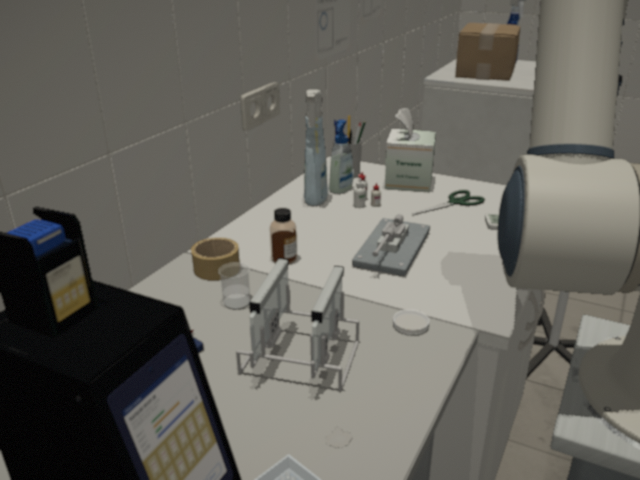

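View pics/top0.png

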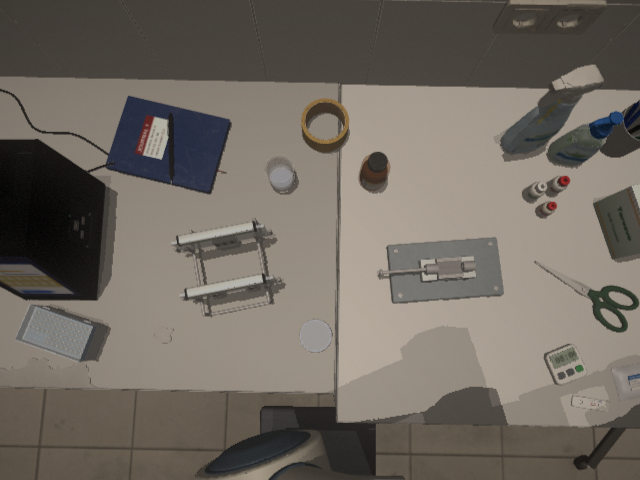

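View pics/wrist0.png

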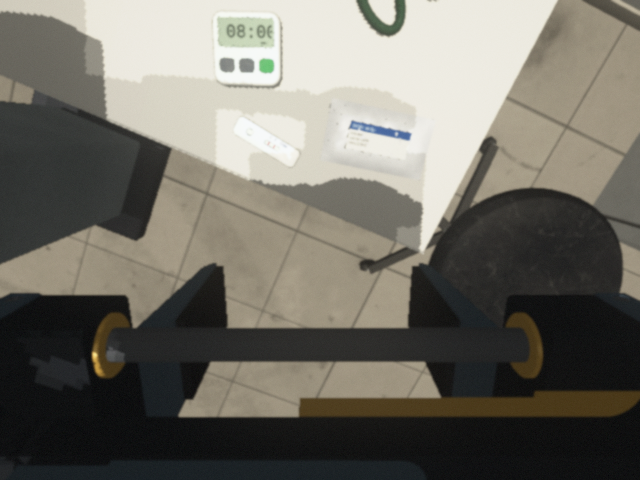

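The scene view shows the rack with two panels around (270,310) and (327,320). In the top view the rails are at about (218,235) and (227,288), and the foot is at (445,270) with the pin head at (382,272). I'll zoom in to tell the panels apart.

Run:
```python
import cv2
a=cv2.imread("pics/scene0.png")[255:400,225:370]; cv2.imwrite("pics/s_z.png",cv2.resize(a,(720,580)[:1]+(600,) if 0 else (600,600),interpolation=cv2.INTER_CUBIC))
a=cv2.imread("pics/top0.png")[205:325,160:300]; cv2.imwrite("pics/t_z.png",cv2.resize(a,(700,600),interpolation=cv2.INTER_CUBIC))
a=cv2.imread("pics/top0.png")[225:315,370:510]; cv2.imwrite("pics/j_z.png",cv2.resize(a,(700,450),interpolation=cv2.INTER_CUBIC))
```

```text
(no output)
```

View pics/s_z.png

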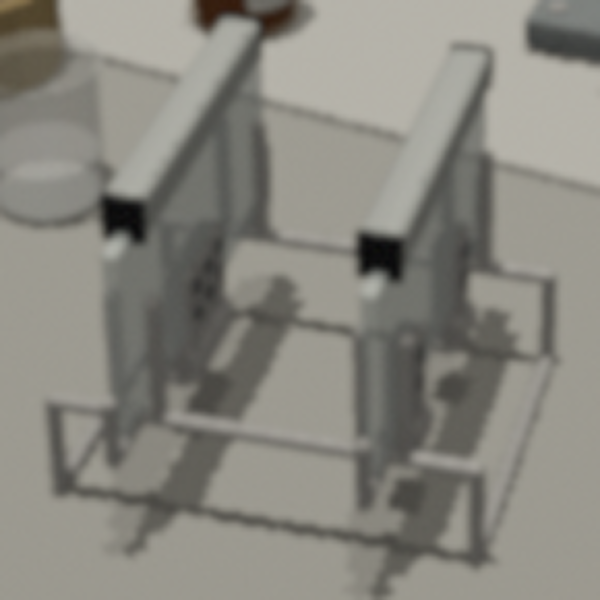

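View pics/t_z.png

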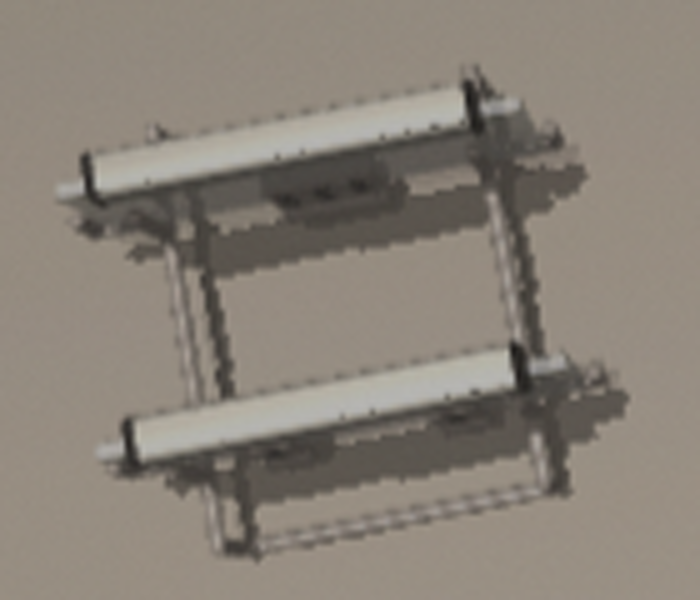

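View pics/j_z.png

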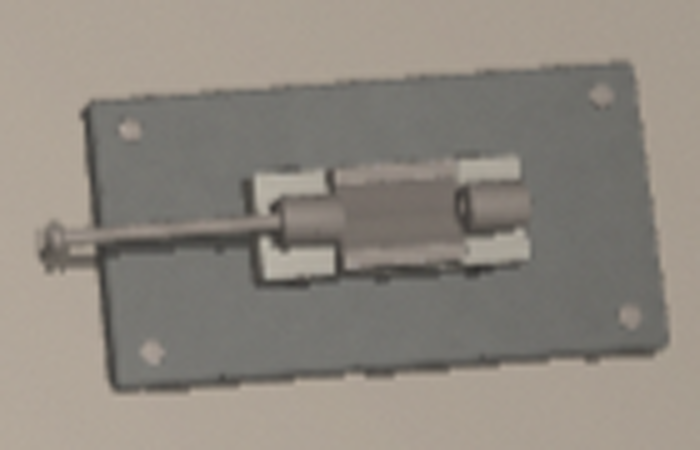

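The far panel (upper in the top view) has one central strap, so it is the wide-knuckle panel. The near one has two, so it stays. Next I'll get metric estimates from the top and scene cameras.

```bash
cat > h.py <<'E'
import numpy as np
from rig import arm
def ray(cal,uv):
    K=np.array(cal["intrinsics"]);T=np.array(cal["cam_to_world"])
    d=T[:3,:3]@np.linalg.solve(K,np.array([uv[0],uv[1],1.])); return T[:3,3],d
def onz(cal,uv,z):
    o,d=ray(cal,uv); return o+d*(z-o[2])/d[2]
def proj(cal,P):
    K=np.array(cal["intrinsics"]);T=np.array(cal["cam_to_world"])
    p=K@(T[:3,:3].T@(np.array(P)-T[:3,3])); return p[:2]/p[2]
def rotz(yaw): # tool down, jaw (tool y) along world direction yaw
    y=np.array([np.cos(yaw),np.sin(yaw),0]); z=np.array([0,0,-1.]); x=np.cross(y,z)
    return np.stack([x,y,z],1)
E
python3 - <<'E'
from h import *
c=arm.get_calibration("top")
t=lambda x,y,s=5,o=(160,205):(o[0]+x/s,o[1]+y/s)
for n,p in dict(LU=(85,152),LD=(97,203),RU=(463,84),RD=(476,132)).items(): print(n,onz(c,t(*p),.136).round(4))
print('B'); 
for p in [(127,418),(137,466),(513,345),(522,392)]: print(onz(c,t(*p),.136).round(4))
J=lambda x,y:(370+x/5,225+y/5)
print('slab')
for p in [(88,103),(630,62),(665,350),(115,388)]: print(onz(c,J(*p),.02).round(4))
print('pin head end',onz(c,J(40,246),.054).round(4),'knuckle +y outer',onz(c,J(280,221),.054),'-y outer',onz(c,J(528,205),.054))
for n,p in dict(beaker=(282,178),bottle=(375,170),petri=(315,336)).items(): print(n,onz(c,p,0.05).round(3))
E
```

```text
LU [0.5649 0.2431 0.136 ]
LD [0.5477 0.238  0.136 ]
RU [0.5906 0.1181 0.136 ]
RD [0.5743 0.1131 0.136 ]
B
[0.4766 0.2236 0.136 ]
[0.461  0.2194 0.136 ]
[0.5031 0.098  0.136 ]
[0.4877 0.0945 0.136 ]
slab
[ 0.5738 -0.1243  0.02  ]
[ 0.5938 -0.3311  0.02  ]
[ 0.4845 -0.3402  0.02  ]
[ 0.4663 -0.1342  0.02  ]
pin head end [ 0.5153 -0.1021  0.054 ] knuckle +y outer [ 0.52616178 -0.18934147  0.054     ] -y outer [ 0.5338215  -0.27978477  0.054     ]
beaker [0.694 0.078 0.05 ]
bottle [ 0.713 -0.097  0.05 ]
petri [0.403 0.01  0.05 ]
```

Sizes agree with the given ones: rail about 127 x 17 mm, slab 208 x 109 mm, pin head 131 mm from the middle. I'll hover over the panel and refine with the wrist camera.

Run:
```python
from h import *; import cv2
for y in (11.8,191.8):
    R=rotz(np.radians(y)); q=arm.solve_ik([.569,.178,.235],R); print(y,q)
    R2=rotz(np.radians(y-6.5)); print(arm.solve_ik([.53,-.2325,.235],R2))
R=rotz(np.radians(11.8))
arm.move_to([.569,.178,.235],R)
c=arm.get_calibration("wrist"); im=arm.snapshot("wrist"); cv2.imwrite("pics/w1.png",im[:,:,::-1])
np.savez("w1.npz",**c); print(arm.current_t(),arm.current_ee_pos())
print(np.round(c["cam_to_world"],4).tolist())
```

```text
11.8 [ 1.16339085e+01  2.48354357e+01  7.96903188e+01 -2.54444375e-14
  7.54742454e+01 -1.66091517e-01]
[-2.95968531e+01  2.33957943e+01  8.21605018e+01 -2.54444375e-14
  7.44437039e+01 -3.48968531e+01]
191.8 None
[-2.95968531e+01  2.33957943e+01  8.21605018e+01 -2.54444375e-14
  7.44437039e+01  1.45103147e+02]
3.075 [0.56924942 0.17735331 0.23496088]
[[0.979, 0.1957, 0.0571, 0.5531], [0.2038, -0.9412, -0.2695, 0.2534], [0.001, 0.2755, -0.9613, 0.405], [0.0, 0.0, 0.0, 1.0]]
```

View pics/w1.png

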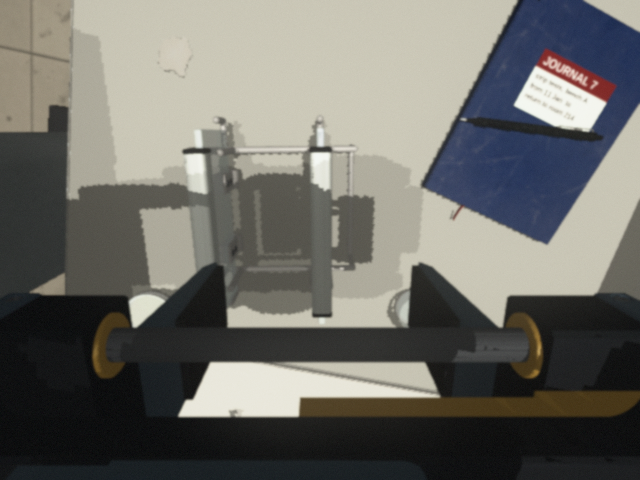

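The wrist view shows rail A between (320,150) and (321,316), with its edges at columns 310 and 331. I'll convert these.

```bash
python3 - <<'E'
import cv2
a=cv2.imread("pics/w1.png")[130:340,270:370]; cv2.imwrite("pics/w1z.png",cv2.resize(a,None,fx=2.8,fy=2.8,interpolation=cv2.INTER_CUBIC))
E
python3 - <<'E'
from h import *
c=dict(np.load("w1.npz"))
P=[onz(c,p,.136) for p in [(310,151),(330,151),(312,315),(331,315)]]
for p in P: print(p.round(4))
a=(P[0]+P[1])/2;b=(P[2]+P[3])/2
print((a+b)/2,np.linalg.norm(a-b),np.degrees(np.arctan2(-(a-b)[0],(a-b)[1])))
E
```

```text
[0.551  0.2402 0.136 ]
[0.5647 0.2431 0.136 ]
[0.5778 0.1158 0.136 ]
[0.5927 0.1188 0.136 ]
[0.57155162 0.17947716 0.136     ] 0.12732272271438172 12.415587860293122
```

View pics/w1z.png

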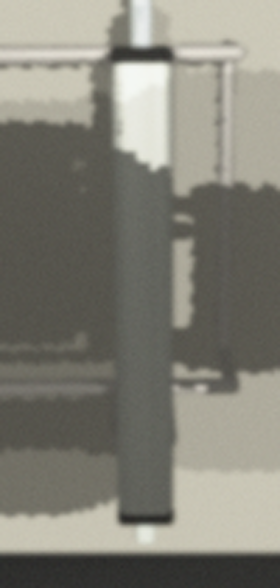

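Run:
```python
from h import *
c=dict(np.load("w1.npz"))
a=onz(c,(320.7,147),.136);b=onz(c,(322.1,316.4),.136);m=(a+b)/2;yaw=np.arctan2(-(a-b)[0],(a-b)[1])
print(m,np.linalg.norm(a-b),np.degrees(yaw))
assert abs(m[0]-.571)<.004 and abs(m[1]-.179)<.004
yaw=np.radians(12.1); R=rotz(yaw)
arm.move_l([m[0],m[1],.2],R); arm.move_l([m[0],m[1],.127-arm.grip_depth],R,feed=.1)
print(arm.current_ee_pos(),arm.current_force())
arm.grip(0.0); print(arm.current_width(),arm.current_force(),arm.current_t())
```

```text
[0.57187254 0.18030842 0.136     ] 0.13128717713392946 12.394742987591998
[0.57228826 0.18041396 0.10884631] [-0.24442265 -0.24920989 -0.09312736]
0.016131756474110782 [ 0.92677576 -0.0248025   0.05115045] 5.6583
```

The width of 16.1 mm confirms the rail is gripped, so I'll lift straight up.

Run:
```python
from h import *; import cv2
p=arm.current_ee_pos(); arm.move_l([p[0],p[1],p[2]+.06],feed=.08); print(arm.current_force())
arm.move_l([p[0],p[1],.235],feed=.15); arm.sleep(.2); print(arm.current_force(),arm.current_torque(),arm.current_width(),arm.current_ee_pos(),arm.current_t())
for n in ("scene","top","wrist"): cv2.imwrite(f"pics/{n}2.png",arm.snapshot(n)[:,:,::-1]); np.savez(f"{n}2.npz",**arm.get_calibration(n))
```

```text
[ 0.45093543 -0.4273921  -2.79556433]
[ 0.38145667 -0.41915555 -1.73697561] [-0.02181181 -0.09740537  0.05777615] 0.015797413569638364 [0.57135782 0.18017335 0.23380774] 7.35
```

View pics/scene2.png

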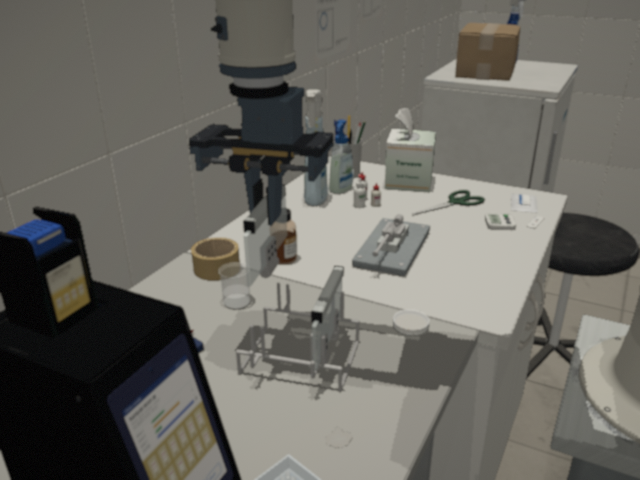

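View pics/wrist2.png

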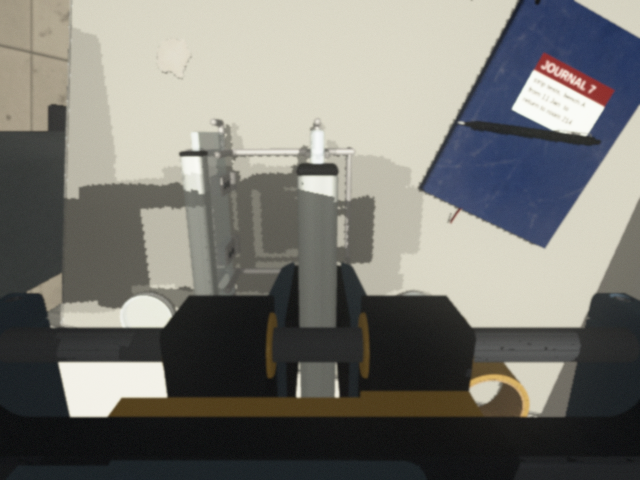

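View pics/top2.png

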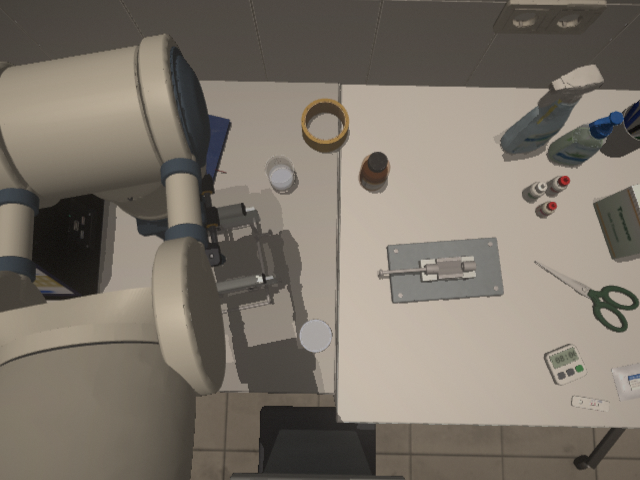

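The panel is held centred and clear of the rack. I'll carry it past the foot at safe height and look at the foot with the wrist camera, since that camera shares the arm's calibration.

Run:
```python
from h import *; import cv2
p=arm.current_ee_pos(); arm.move_l([p[0],p[1],.28])
R=rotz(np.radians(5.3))
arm.move_to([.535,-.335,.28],R); arm.sleep(.2)
np.savez("w3.npz",**arm.get_calibration("wrist")); im=arm.snapshot("wrist"); cv2.imwrite("pics/w3.png",im[:,:,::-1])
print(arm.current_ee_pos(),arm.current_tool_rot().round(4).tolist(),arm.current_t())
a=im[:330,170:480,::-1]; cv2.imwrite("pics/w3z.png",cv2.resize(a,None,fx=1.8,fy=1.8,interpolation=cv2.INTER_CUBIC))
```

```text
[ 0.53531107 -0.33447329  0.28004024] [[-0.0932, 0.9956, 0.0001], [0.9956, 0.0932, -0.0], [-0.0, 0.0001, -1.0]] 10.075
```

View pics/w3.png

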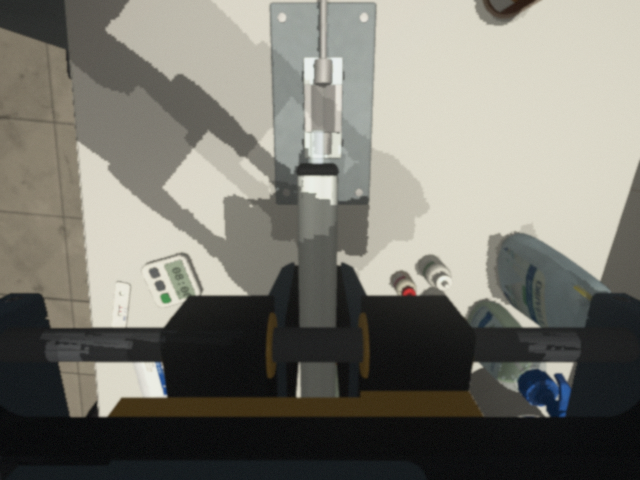

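View pics/w3z.png

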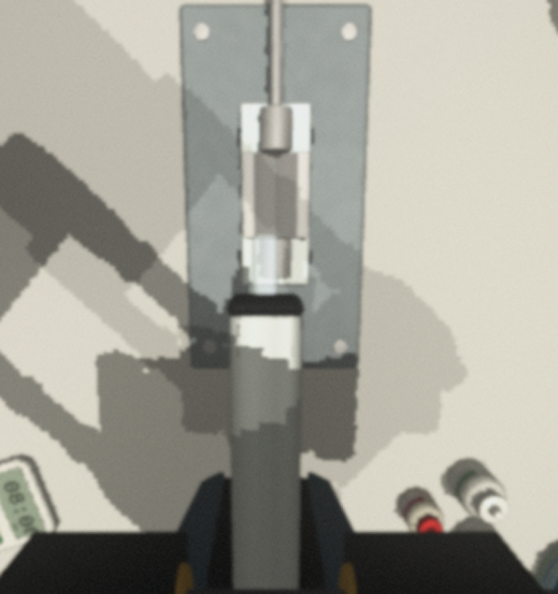

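```bash
cat > m.py <<'E'
from h import *
c=dict(np.load("w3.npz")); t=lambda x,y:(170+x/1.8,y/1.8)
P=[onz(c,t(*p),.02) for p in [(181,5),(371,5),(190,367),(358,367)]]
m=sum(P)/4; a=(P[0]+P[1])/2;b=(P[2]+P[3])/2;d=a-b
print("slab",m.round(4),np.linalg.norm(d),np.linalg.norm(P[1]-P[0]),np.linalg.norm(P[3]-P[2]),np.degrees(np.arctan2(-d[0],d[1])))
for e in [((181,5),(190,367)),((371,5),(358,367))]:
    q=onz(c,t(*e[0]),.02)-onz(c,t(*e[1]),.02); print("edge yaw",np.degrees(np.arctan2(-q[0],q[1])))
h=[onz(c,t(*p),.02) for p in [(202,32),(349,32),(210,346),(340,346)]]; print("screws",(sum(h)/4).round(4))
for n,p,z in [("pin far",(277,20),.054),("pin near",(276.5,95),.054),("k+ inner top",(274,152),.063),("k- inner top",(277,239),.063),("k+ outer",(276,106),.063),("k- outer",(276,280),.063)]: print(n,onz(c,t(*p),z).round(4))
# rail end in tool frame
T=arm.current_ee_pos();R=arm.current_tool_rot()
for p in [(229,298),(302,298),(231,316),(301,316)]:
    w=onz(c,t(*p),T[2]+.0188+.009); print("rail end tool",(R.T@(w-T)).round(4))
E
python3 m.py
```

```text
slab [ 0.5321 -0.2331  0.02  ] 0.20679382968012455 0.10718908398063318 0.10902764720971839 5.279520347005482
edge yaw 5.024773151688697
edge yaw 5.534202756807322
screws [ 0.5323 -0.233   0.02  ]
pin far [ 0.5242 -0.147   0.054 ]
pin near [ 0.5275 -0.1825  0.054 ]
k+ inner top [ 0.5289 -0.212   0.063 ]
k- inner top [ 0.5349 -0.2565  0.063 ]
k+ outer [ 0.5277 -0.1895  0.063 ]
k- outer [ 0.5365 -0.2786  0.063 ]
rail end tool [ 0.066  -0.0076 -0.0278]
rail end tool [ 0.066   0.0077 -0.0278]
rail end tool [ 0.0622 -0.0072 -0.0278]
rail end tool [ 0.0623  0.0075 -0.0278]
```

The foot's middle is about (0.532, -0.234) by slab, screws, gap and knuckle ends alike, with yaw 5.3°. The top view gave (0.530, -0.2325), within calibration error. The rail end sits 65–66 mm from the TCP, so the panel is centred. I'll go to just above the knuckles and check.

Run:
```python
from h import *; import cv2
R=rotz(np.radians(5.3))
arm.move_l([.532,-.234,.2],R,feed=.12); arm.move_l([.532,-.234,.153],R,feed=.06); arm.sleep(.2)
print(arm.current_ee_pos(),arm.current_force(),arm.current_torque(),arm.current_width(),arm.current_t())
for n,(r0,r1,c0,c1) in dict(scene=(150,310,320,480),top=(200,330,360,520),wrist=(0,330,170,480)).items():
    c=arm.get_calibration(n); im=arm.snapshot(n)[:,:,::-1].copy(); np.savez(f"{n}4.npz",**c); cv2.imwrite(f"pics/{n}4.png",im)
    cv2.imwrite(f"pics/{n}4z.png",cv2.resize(im[r0:r1,c0:c1],None,fx=590/(r1-r0),fy=590/(r1-r0),interpolation=cv2.INTER_CUBIC))
```

```text
[ 0.53220015 -0.23408929  0.15335679] [ 0.51761264  0.54695283 -1.99837418] [ 0.02169181 -0.08999569  0.02757765] 0.015746823244261198 12.4333
```

View pics/scene4z.png

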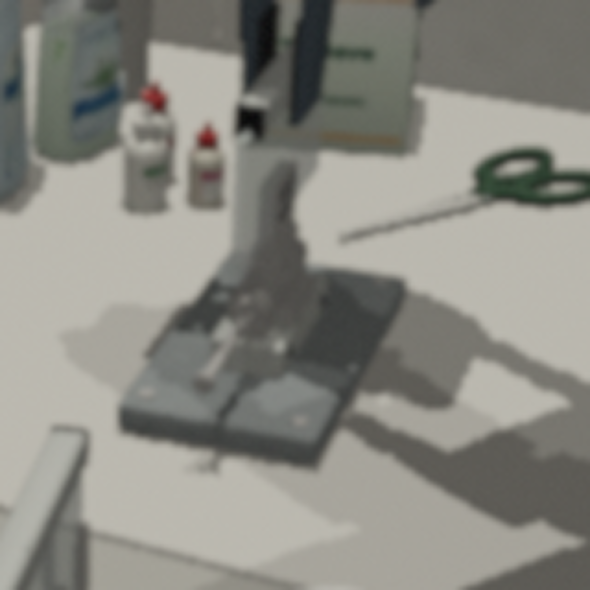

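View pics/top4z.png

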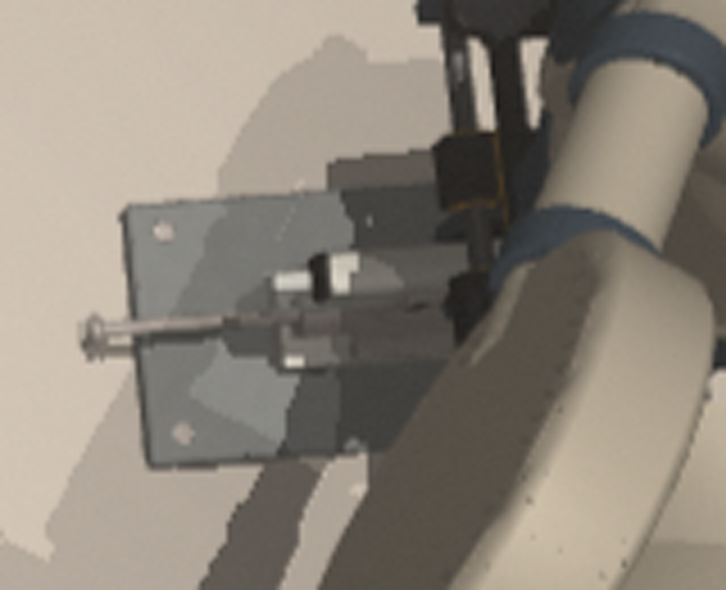

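View pics/wrist4z.png

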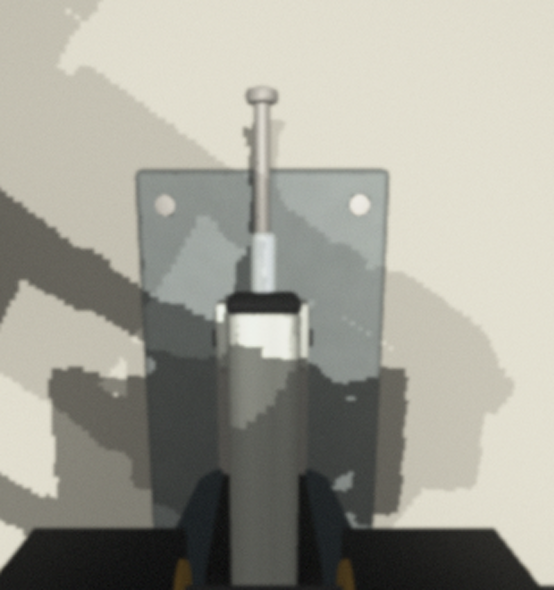

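Run:
```python
from h import *
c=dict(np.load("wrist4.npz")); s=590/330; t=lambda x,y:(170+x/s,y/s)
yv=np.array([-np.sin(np.radians(5.3)),np.cos(np.radians(5.3)),0]);xv=np.array([np.cos(np.radians(5.3)),np.sin(np.radians(5.3)),0])
for n,p,z,k in [("pinhead",(262,88),.054,.129),("slab mid",((137+388)/2,170),.02,.105)]:
    w=onz(c,t(*p),z); print(n,w.round(4),"foot mid",(w-k*yv).round(4))
T=arm.current_ee_pos();R=arm.current_tool_rot()
for p in [(227,293),(301,293),(229,313),(299,313)]: print((R.T@(onz(c,t(*p),T[2]+.0278)-T)).round(4))
```

```text
pinhead [ 0.5196 -0.1044  0.054 ] foot mid [ 0.5316 -0.2328  0.054 ]
slab mid [ 0.5222 -0.1293  0.02  ] foot mid [ 0.5318 -0.2339  0.02  ]
[ 0.0664 -0.0077 -0.0278]
[ 0.0664  0.0079 -0.0278]
[ 0.0622 -0.0073 -0.0278]
[ 0.0622  0.0075 -0.0278]
```

Foot and panel agree to about 1 mm, inside the 3 mm side clearance. I'll lower in small steps, watching the force.

```bash
cat > down.py <<'E'
from h import *
import sys
zend=float(sys.argv[1]); lim=float(sys.argv[2]); x,y=.532,-.234
R=rotz(np.radians(5.3)); z=float(sys.argv[3]); step=float(sys.argv[4])
f0=np.array([.52,.55,-2.0])
while z>zend+1e-6:
    z=max(z-step,zend); arm.move_l([x,y,z],R,feed=.025)
    f=np.array(arm.current_force())-f0; print(round(z,4),np.round(arm.current_ee_pos(),4),f.round(2))
    if np.linalg.norm(f)>lim: print("contact"); break
arm.sleep(.2); print(np.round(arm.current_ee_pos(),4),(np.array(arm.current_force())-f0).round(2),np.round(arm.current_torque(),3),arm.current_width(),arm.current_t())
E
python3 down.py .134 5 .153 .002
```

```text
0.151 [ 0.5319 -0.234   0.1508] [-0.37 -1.35  0.29]
0.149 [ 0.5319 -0.2339  0.1488] [-0.09 -0.29 -0.27]
0.147 [ 0.5319 -0.234   0.1469] [-0.65 -1.45  0.28]
0.145 [ 0.5319 -0.234   0.1449] [-0.35 -1.53  0.13]
0.143 [ 0.5319 -0.234   0.1429] [ 0.04 -0.05 -0.24]
0.141 [ 0.5319 -0.234   0.1409] [-0.27 -0.47  0.06]
0.139 [ 0.5319 -0.234   0.1389] [-0.14 -0.7   0.4 ]
0.137 [ 0.532  -0.234   0.1369] [-0.93  0.19 -0.06]
0.135 [ 0.5319 -0.234   0.1349] [-0.24 -0.72 -0.  ]
0.134 [ 0.532 -0.234  0.134] [-0.47 -0.83  0.29]
[ 0.532 -0.234  0.134] [-1.04 -0.63 -0.58] [-0.018 -0.092  0.049] 0.01620559455992472 15.2833
```

The knuckle is between the fixed knuckles without contact. Finer steps from here.

```bash
python3 down.py .127 4.5 .134 .0005
```

```text
0.1335 [ 0.532  -0.234   0.1335] [-0.64 -0.22  0.15]
0.133 [ 0.532 -0.234  0.133] [-1.56  0.37 -0.02]
0.1325 [ 0.532  -0.234   0.1325] [ 0.12 -0.19 -0.35]
0.132 [ 0.532 -0.234  0.132] [-0.05 -0.72 -0.15]
0.1315 [ 0.532  -0.234   0.1314] [-1.05 -0.67  0.83]
0.131 [ 0.532 -0.234  0.131] [-0.98 -0.26  0.52]
0.1305 [ 0.532  -0.234   0.1304] [ 0.05 -0.95  0.18]
0.13 [ 0.532  -0.2341  0.1302] [-2.22 -1.62  7.03]
contact
[ 0.5321 -0.234   0.1302] [-3.08 -0.19  7.5 ] [ 0.059  0.365 -0.008] 0.01593957997891761 17.4833
```

Contact came at TCP z 0.1302, exactly the computed seated height, with a small -x side load. I'll ease x slightly to centre it, then look.

Run:
```python
from h import *; import cv2
R=rotz(np.radians(5.3)); f0=np.array([.52,.55,-2.0])
for x,z in [(.5316,.13),(.5312,.13),(.5312,.1297)]:
    arm.move_l([x,-.234,z],R,feed=.02); arm.sleep(.2)
    f=np.mean([np.array(arm.current_force()) or 0 if 0 else np.array(arm.current_force()) for _ in range(1)],0)-f0
    print(x,z,np.round(arm.current_ee_pos(),4),f.round(2),np.round(arm.current_torque(),3))
    if np.linalg.norm(f)>15: break
print(arm.current_width(),arm.current_t())
for n,(r0,r1,c0,c1) in dict(scene=(150,310,320,480),wrist=(0,330,170,480)).items():
    c=arm.get_calibration(n); im=arm.snapshot(n)[:,:,::-1].copy(); np.savez(f"{n}5.npz",**c); cv2.imwrite(f"pics/{n}5.png",im)
    cv2.imwrite(f"pics/{n}5z.png",cv2.resize(im[r0:r1,c0:c1],None,fx=590/(r1-r0),fy=590/(r1-r0),interpolation=cv2.INTER_CUBIC))
```

```text
0.5316 0.13 [ 0.5319 -0.2341  0.1302] [-1.04 -0.83  7.77] [ 0.202 -0.001 -0.028]
0.5312 0.13 [ 0.5316 -0.2341  0.1302] [ 1.38 -0.2   7.12] [ 0.209 -0.517  0.037]
0.5312 0.1297 [ 0.5317 -0.2342  0.1302] [-0.12  0.86 11.53] [ 0.334 -0.202  0.008]
0.01586118758196444 18.8333
```

View pics/scene5z.png

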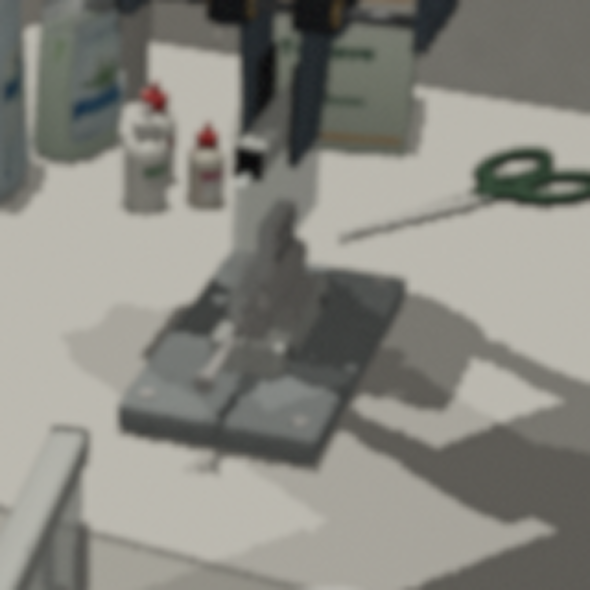

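View pics/wrist5z.png

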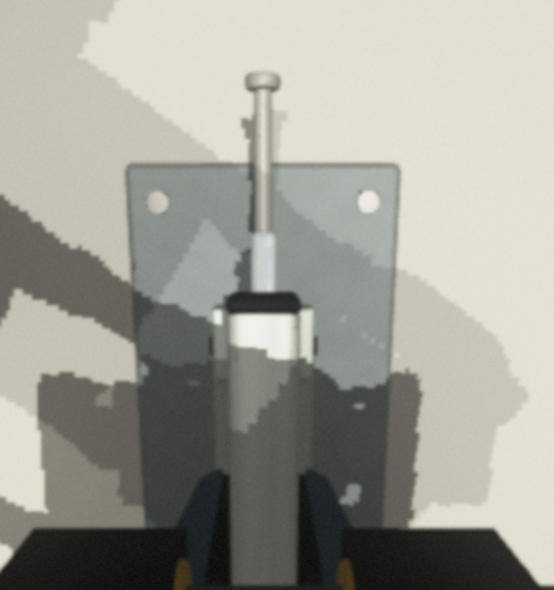

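The knuckle is seated: z stays at 0.1302 under load, the side force is about 0 and the push is about 11 N. I'll do a last check on the pin and stillness, then hand in.

Run:
```python
from h import *
c=dict(np.load("wrist5.npz")); s=590/330; t=lambda x,y:(170+x/s,y/s)
w=onz(c,t(262,72),.054); print("pinhead",w.round(4), "dist from TCP", np.linalg.norm((w-np.array(arm.current_ee_pos()))[:2]))
w=onz(c,t(264,164.5),.02);print("slab edge",w.round(4))
arm.sleep(.3)
print(np.round(arm.current_ee_pos(),4),np.round(arm.current_force(),2),np.abs(arm.current_dq()).max(),arm.current_width(),arm.current_t())
arm.sign_off()
```

```text
pinhead [ 0.5193 -0.1041  0.054 ] dist from TCP 0.13058045546123065
slab edge [ 0.5224 -0.1294  0.02  ]
[ 0.5317 -0.2341  0.1302] [0.33 1.92 9.47] 0.09289447172409444 0.016112804704739466 19.2333
the job is handed in; nothing more can be done
```

I set the wide-knuckle panel in the foot's saddle and handed the job in at about 19 s, with the gripper still holding it. No verdict was reported.

- **Panel choice:** The wide-knuckle panel was the far one in the rack, recognised by its single central strap. I gripped it across the rail, drew it straight up, and lowered it between the foot's knuckles in small force-checked steps.
- **Seating:** First contact came at TCP height 0.1302 m, which matches the computed seated height. The height did not change under a further push, and the side force dropped to about 0.
- **State at hand-in:** The foot was pushing up with about 11 N. The fingers were at 16.1 mm on the 16 mm rail, and the arm was nearly at rest.
- **Pin:** The last picture puts its head within about 0.5 mm of where it was just before lowering.
- **Small disagreements:** The top and wrist cameras differed by about 2.5 mm on the foot's position. I used the wrist values, and contact confirmed them. The rail's end read about 1 mm off centre along the hinge axis, within the ±3 mm gap.
- **Not measured at the end:** I did not measure the tilt of the seated panel directly. I also did not recheck the other panel, beaker, bottle or petri dish by measurement, and no step came into contact with them.

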